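Clamp a filter holder evenly, crosswise

ROBOT

A 6-joint arm with a two-finger parallel gripper is mounted at the origin on the work surface. World frame = base frame: x ahead of the robot, y to its left, z up, the work surface at z = 0. Lengths are in m, angles in rad, forces in N, time in s.
With the tool pointing down it reaches from about 0.35 to 0.775 m from the base axis. Payload 5.5 kg.
Tool frame: the origin (TCP) lies between the finger pads; the fingertips stand 8 mm ahead of it and the grasp point (between the pads) lies 11 mm behind it; z points along the fingers, y is the line along which they close (so a half turn about z gives the same grasp; the last joint's range is limited). The gripper opens to 85 mm and grips with 20 to 120 N. Pads are 22 mm wide; open, the fingers measure 114 mm over their backs; the gripper's body (76 mm by 85 mm) begins 54 mm behind the grasp point. The pads swing forward as they close: fully open they stand 13 mm farther back than shut.
Start: joints at [-0.14, 0.313, 0.046, 1.304, 0, 1.431], TCP at [0.575, -0, 0.239] pointing down, gripper open.
Joint ranges: [-2.76, 2.76], [-0.86, 1.69], [-1.03, 1.26], [-2.2, 2.34], [-1.47, 1.5], [-3.14, 3.14]. Speed limits (rad/s): [2.57, 2.57, 3.14, 3.14, 3.14, 3.14].

INTERFACE

Orientations are given as a unit quaternion [w, x, y, z].
In Python, from workcell import status, vision, job gives the robot as it stands. The module is installed in compiled form; this text tells all that it offers.
- The arm moves only by the tool apply_moves, never from a script. Its argument "moves" is one flat list of numbers, 6 for each row, row after row: the shift along the world's x, y, z in units of 25 mm (1.0 is 25 mm), then the turn, a rotation vector about the world's x, y, z in rad. In form: [x, y, z, rx, ry, rz, x, y, z, rx, ry, rz, ...]. A call has 1 to 20 rows; each row is the pose to reach, as a shift and turn from the pose commanded when the call began; what a row does not reach only later rows make up. A row lasts 1/12 s, in which the tool goes at most 41.7 mm and 7.16 degrees, less where a joint would pass 70% of its speed; a pose out of reach is approached as far as the arm can. A call with a gripper value outside its range is refused whole. "claw" is the opening in per cent of the stroke, from 0 (shut) to 100 (fully open), set as the call begins (left out, the last holds). The fingers move at their own pace and stop on an object; "newtons" is the grip in N (left out, the last holds). Time passes only in rows, so rows that repeat a pose let the fingers close. It gives the time, the measured TCP pose, the force, the opening and the grip force at its end, in the units of the state.
- status.get_state(): the state, without advancing time (a new reading comes with each control period).
- vision.read_camera(name): name is "scene" or "side" or "wrist"; returns a dict with "image" (400x640x3 uint8, blue, green, red), "camera_matrix" (3x3 intrinsics, pixels), "camera_from_world" (4x4, takes a point from world to camera coordinates). Camera axes: x right, y down, z forward; pixel columns grow to the right and rows downward; lengths in m; the calibration is good to about 2 mm. A picture is of the moment at which its call begins. There is no depth.
- job.hand_in(): hands the job in; it is judged then, once.
The state is a dict: "clock": time; "joint_pos": joint angles; "qvel": joint speeds; "tau": joint torques, N m; "tcp_pos": TCP position; "orientation": TCP orientation; "wrist_force": force on the tool from outside, world axes, zero at the start; "ft_torque": the same for the moment, N m; "finger_gap": finger opening in m; "grip_force": force on a finger pad.
Only numpy, scipy, OpenCV 4.12 (cv2) and the standard library are available. Lean on these libraries where they do the work, as an engineer would, in place of code of your own. Each camera call takes 0.05 s, during which the arm holds its last target. There are 200 camera calls.

TASK

Clamp the lid of the big round steel filter holder evenly with its four T-knobs, which tighten clockwise by a quarter turn in all (bar pointing at the centre when loose, square to that when fully home). One opposite pair has already had its first eighth of a turn: first bring both knobs of the other, still loose pair to the same eighth turn. Then turn all four fully home crosswise, both knobs of one opposite pair before either knob of the other pair, and let go.

Things in the scene. Friction and masses are not known exactly. Their poses are not given: they have to be found in the camera images.
- holder: Round steel filter holder, fixed on the bench: flat plates 216 mm across on legs. Origin: centre of its underside at bench level, z up. Top face at z = 82 mm, hose stub (20 mm wide) at its centre up to 104. Four T-knobs on it, axes vertical, 85 mm from the centre: a on +x, b on +y, c on -x, d on -y (a opposite c, b opposite d). Each: a stem with a level black bar, 46 long, 14 thick, z = 100 to 126.
- knob_a (a joint): Turn of the T-knob at +x of the holder, rad, growing clockwise seen from above (tightening). 0: loose, bar points at the holder's centre; 0.785: an eighth turn, bar at 45 degrees; 1.571: fully home at its stop, bar square to the line to the centre. Light friction (0.08 N m), stays where left, does not rise or sink. This one starts already near 0.79.
- knob_b (a joint): Turn of the T-knob at +y of the holder, rad, growing clockwise seen from above (tightening). 0: loose, bar points at the holder's centre; 0.785: an eighth turn, bar at 45 degrees; 1.571: fully home at its stop, bar square to the line to the centre. Light friction (0.08 N m), stays where left, does not rise or sink. This one starts loose, near 0.
- knob_c (a joint): Turn of the T-knob at -x of the holder, rad, growing clockwise seen from above (tightening). 0: loose, bar points at the holder's centre; 0.785: an eighth turn, bar at 45 degrees; 1.571: fully home at its stop, bar square to the line to the centre. Light friction (0.08 N m), stays where left, does not rise or sink. This one starts already near 0.79.
- knob_d (a joint): Turn of the T-knob at -y of the holder, rad, growing clockwise seen from above (tightening). 0: loose, bar points at the holder's centre; 0.785: an eighth turn, bar at 45 degrees; 1.571: fully home at its stop, bar square to the line to the centre. Light friction (0.08 N m), stays where left, does not rise or sink. This one starts loose, near 0.
Things that resemble listed ones, but are neither listed nor needed, are in the scene too. Of the things shaped like the holder, the steel one is meant.

How it is judged:
On the way, in this order (a step that is already met when the one before it is completed fails the run):
1. all four knobs stand at about an eighth turn (0.785 rad, within 0.3) (value of joint knob_a between 0.485 and 1.085 rad and value of joint knob_b between 0.485 and 1.085 rad and value of joint knob_c between 0.485 and 1.085 rad and value of joint knob_d between 0.485 and 1.085 rad), for 0.2 s.
2. both knobs of one opposite pair are home (above 1.37 rad) while the other pair still stands at about an eighth turn (within 0.3 rad) (((value of joint each of knob_a, knob_c above 1.37 rad and value of joint knob_b between 0.485 and 1.085 rad and value of joint knob_d between 0.485 and 1.085 rad) or (value of joint each of knob_b, knob_d above 1.37 rad and value of joint knob_a between 0.485 and 1.085 rad and value of joint knob_c between 0.485 and 1.085 rad))), for 0.2 s.
At the end, for the whole second after the job is handed in: All four knobs are fully home, each within 0.2 rad of its stop at 1.571 rad, and at rest (value of joint each of knob_a, knob_b, knob_c, knob_d above 1.37 rad and velocity of joint knob_a between -0.05 and 0.05 rad/s and velocity of joint knob_b between -0.05 and 0.05 rad/s and velocity of joint knob_c between -0.05 and 0.05 rad/s and velocity of joint knob_d between -0.05 and 0.05 rad/s); the robot touches nothing.
It fails at once if a knob is turned well past its eighth turn (above 1.2 rad) while another is still loose (below 0.4 rad) (value of joint any of knob_a, knob_b, knob_c, knob_d above 1.2 rad and value of joint any of knob_a, knob_b, knob_c, knob_d below 0.4 rad).
It also fails if it takes over 72 s, if anything falls off the work surface, if the arm or the gripper's body presses on something with over 40 N, if the wrist force passes 120 N, or if a joint passes its speed limit or range.

## Working session

There is one attempt and no reset: what is moved stays moved. The work goes in short steps, Python scripts to look and compute and a tool call to move; the robot and the scene stay as the last step left them, time stands still between calls to the robot, and variables do not carry over. Pictures are saved under pics/ and viewed, at most 10 in all, crops included, and the job is handed in when it is done.

Besides the shell and the picture viewer there is one more tool, called after ">>>" as name(argument=value, ...), one argument or row to a line, values as JSON. apply_moves: Moves the arm, as the interface text tells. Its arguments: {"type":"object","properties":{"moves":{"type":"array","items":{"type":"number"}},"claw":{"type":"number"},"newtons":{"type":"number"}},"required":["moves"]}

```bash
mkdir -p pics; python3 - <<'E'
from workcell import status, vision
import cv2,numpy as np,pickle
s=status.get_state(); print(s)
for n in("scene","side","wrist"):
    r=vision.read_camera(n); cv2.imwrite(f"pics/{n}0.png",r["image"]); pickle.dump(r,open(f"{n}0.pkl","wb"))
    print(n,r["camera_matrix"].tolist(),np.round(r["camera_from_world"],3).tolist())
E
```

```text
{'clock': 0.0, 'joint_pos': array([-1.39586530e-01,  3.14032215e-01,  4.49286211e-02,  1.30361066e+00,
        1.03405312e-05,  1.43119998e+00]), 'qvel': array([-0.00206466, -0.00043431,  0.00085204, -0.00119017, -0.00037273,
        0.00139287]), 'tau': array([-2.90074182e-03, -4.80629075e+01,  2.98531097e+01,  1.95313990e-02,
       -3.83516899e-04, -4.27451073e-05]), 'tcp_pos': array([5.74475119e-01, 7.49137431e-05, 2.38370186e-01]), 'orientation': array([-7.68953995e-04,  7.07102987e-01,  7.07109925e-01, -5.73016432e-04]), 'wrist_force': array([-0.21592538, -0.4433749 ,  0.22440209]), 'ft_torque': array([ 0.03402822, -0.0421076 , -0.03104758]), 'grip_force': 0.0, 'finger_gap': 0.0853587612151551}
scene [[498.6770342741094, 0.0, 315.22081649359285], [0.0, 498.6770342741094, 198.17105371502035], [0.0, 0.0, 1.0]] [[-0.692, 0.722, -0.019, 0.375], [0.407, 0.369, -0.835, -0.125], [-0.596, -0.586, -0.549, 1.722], [0.0, 0.0, 0.0, 1.0]]
side [[470.9178048793766, 0.0, 310.5221708335705], [0.0, 470.9178048793766, 203.12418665826368], [0.0, 0.0, 1.0]] [[0.953, -0.302, 0.013, -0.511], [-0.194, -0.643, -0.741, 0.144], [0.232, 0.704, -0.672, 1.109], [0.0, 0.0, 0.0, 1.0]]
wrist [[326.3200530955885, 0.0, 321.9199434036893], [0.0, 326.3200530955885, 200.6808263575633], [0.0, 0.0, 1.0]] [[1.0, 0.001, -0.002, -0.572], [0.001, -0.952, 0.307, -0.04], [-0.002, -0.307, -0.952, 0.38], [0.0, 0.0, 0.0, 1.0]]
```

View pics/scene0.png

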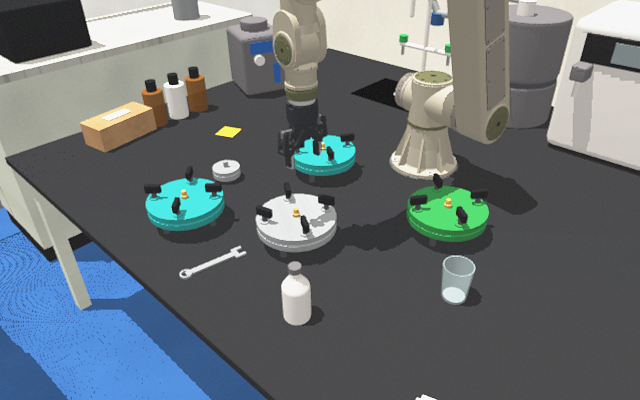

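View pics/wrist0.png

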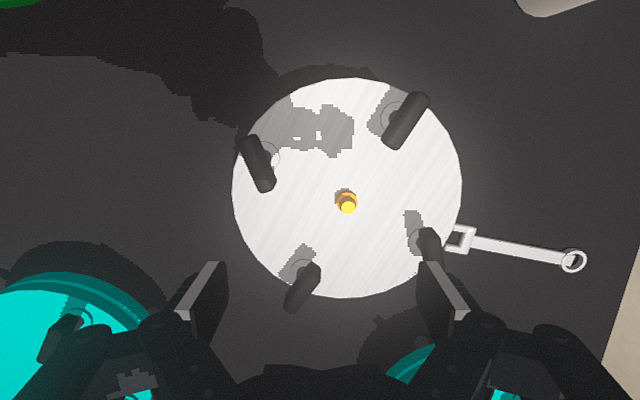

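The wrist view shows the steel holder, with its stub top at about (347,207) and bars near (405,121), (258,163), (302,287) and (430,245). The scene view confirms it as the only steel one. Next I'll convert these to world positions.

```bash
cat > h.py <<'E'
import numpy as np
def ray(r,u,v,z):
    K=r["camera_matrix"];T=r["camera_from_world"];R=T[:3,:3];t=T[:3,3]
    c=-R.T@t; d=R.T@np.linalg.solve(K,[u,v,1]); return c+d*(z-c[2])/d[2]
def proj(r,p):
    q=r["camera_from_world"]@np.append(p,1); q=r["camera_matrix"]@q[:3]; return q[:2]/q[2]
E
python3 - <<'E'
import pickle,numpy as np,cv2
from h import *
r=pickle.load(open("wrist0.pkl","rb"))
c=ray(r,348,207,.104);print("hub",c)
for n,(a,b) in dict(UR=((421,95),(395,147)),L=((246,138),(270,189)),LO=((313,265),(290,308))).items():
    A=ray(r,*a,.126);B=ray(r,*b,.126);m=(A+B)/2
    d=m-c;e=A-B;print(n,m,np.hypot(*d[:2]),np.degrees(np.arctan2(d[1],d[0])),np.degrees(np.arctan2(e[1],e[0])))
m=ray(r,430,240,.126);d=m-c;print(m,np.hypot(*d[:2]),np.degrees(np.arctan2(d[1],d[0])))
im=cv2.resize(r["image"][60:330,210:480],None,fx=2.2,fy=2.2,interpolation=cv2.INTER_CUBIC);cv2.imwrite("pics/w0c.png",im)
E
```

```text
hub [ 0.5949246  -0.01361738  0.104     ]
UR [0.63541179 0.06057813 0.126     ] 0.08452328201981626 61.379477116775305 66.68432773596375
L [0.52336188 0.02866813 0.126     ] 0.08312212151181507 149.4216960741579 112.05995930434209
LO [ 0.55430992 -0.07968381  0.126     ] 0.07755208465919175 -121.58133642598246 64.18574993541915
[ 0.66162375 -0.03478033  0.126     ] 0.06997604482230735 -17.603700877941673
```

View pics/w0c.png

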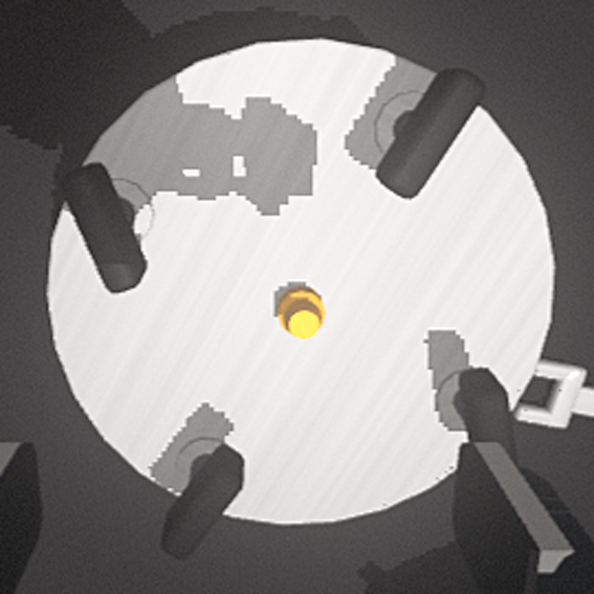

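```bash
python3 - <<'E'
import pickle,numpy as np,cv2
from h import *
from scipy.optimize import least_squares
r=pickle.load(open("wrist0.pkl","rb"))
g=r["image"].min(2); m=(g>150).astype(np.uint8); m[:,472:]=0; m[:70]=0;m[310:]=0; m[:,:225]=0
c=max(cv2.findContours(m,0,1)[0],key=cv2.contourArea); h=cv2.convexHull(c)[:,0]
P=np.array([ray(r,*p,.082)[:2] for p in h])
f=least_squares(lambda q:np.hypot(*(P-q[:2]).T)-.108,[.595,-.0135],loss="soft_l1",f_scale=.001)
print(len(P),f.x,np.round(f.fun*1000,1)[:40])
C=f.x
for n,p in dict(UR=(.63541,.06058),L=(.52336,.02867)).items():
    d=np.array(p)-C;print(n,np.hypot(*d),np.degrees(np.arctan2(d[1],d[0])))
# overlay of model for a check at yaw 60
im=r["image"].copy()
for k,(ph,ba) in enumerate([(60,60),(150,105),(240,240),(330,285)]):
    ph=np.radians(ph);ba=np.radians(ba);o=np.r_[C,0]+.085*np.array([np.cos(ph),np.sin(ph),0]);print(np.round(o[:2],4))
    for s in(-1,1):
      for z in (.126,.082):
        q=o+s*.023*np.array([np.cos(ba),np.sin(ba),0]);q[2]=z
        if z==.082:q[:2]=o[:2]
        cv2.circle(im,tuple(int(v) for v in proj(r,q)),1,(0,0,255),-1)
for t in np.linspace(0,6.28,60):
    cv2.circle(im,tuple(int(v) for v in proj(r,[C[0]+.108*np.cos(t),C[1]+.108*np.sin(t),.082])),1,(0,255,0),-1)
cv2.imwrite("pics/w0o.png",cv2.resize(im[60:330,210:480],None,fx=2.2,fy=2.2))
E
```

```text
51 [ 0.59567209 -0.01453202] [-0.3 -0.2 -0.6 -2.1 -1.5 -1.  -1.  -1.4 -1.4 -1.2 -1.1 -1.2 -1.6 -1.4
 -1.5 14.7 23.8 23.5 -2.6 -2.  -2.1 -2.1 -1.9 -1.8 -1.5 -1.7 -1.7 -1.3
 -0.7 -0.9 -0.6 -0.8 -0.4 -0.4 -0.1 -0.1 -0.1  0.4 -0.2  0.3]
UR 0.08497597891514595 62.11898037425545
L 0.08423450677797363 149.14428337382816
[0.6382 0.0591]
[0.5221 0.028 ]
[ 0.5532 -0.0881]
[ 0.6693 -0.057 ]
```

View pics/w0o.png

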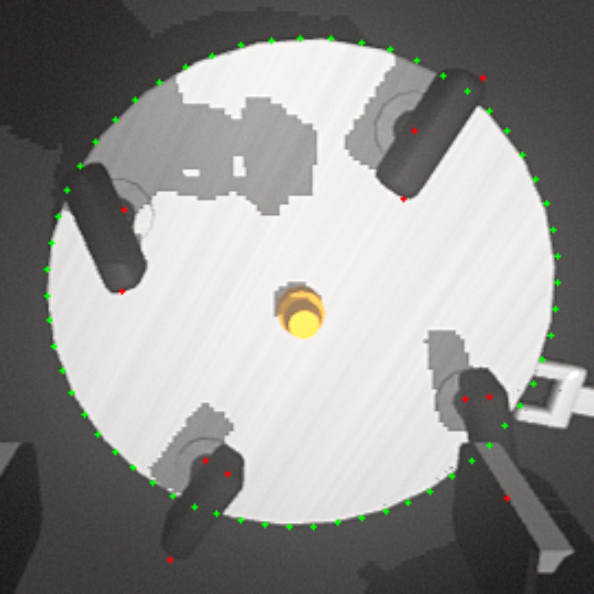

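The overlay matches: centre (0.5957, -0.0145), yaw 60°. The loose pair is upper right (0.638, 0.059) and lower left (0.553, -0.088). I'll start with the upper-right knob.

>>> apply_moves(
  moves=[2.54, 2.36, 0, 0, 0, -0.524, 2.54, 2.36, 0, 0, 0, -0.524, 2.54, 2.36, 0, 0, 0, -0.524, 2.54, 2.36, 0, 0, 0, -0.524, 2.54, 2.36, 0, 0, 0, -0.524, 2.54, 2.36, -2, 0, 0, -0.524, 2.54, 2.36, -3, 0, 0, -0.524, 2.54, 2.36, -4, 0, 0, -0.524, 2.54, 2.36, -5, 0, 0, -0.524, 2.54, 2.36, -5.48, 0, 0, -0.524, 2.54, 2.36, -5.48, 0, 0, -0.524, 2.54, 2.36, -5.48, 0, 0, -0.524],
  claw=60,
  newtons=40,
)

```text
clock: 1.15
tcp_pos: [0.6377, 0.0587, 0.1019]
orientation: [-0.0, 0.866, 0.5, -0.001]
wrist_force: [-0.3, -0.7, 0.5]
finger_gap: 0.0509
grip_force: 0.0
```

```bash
python3 - <<'E'
from workcell import vision
import cv2
cv2.imwrite("pics/w1.png",vision.read_camera("wrist")["image"])
E
```

```text
(no output)
```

View pics/w1.png

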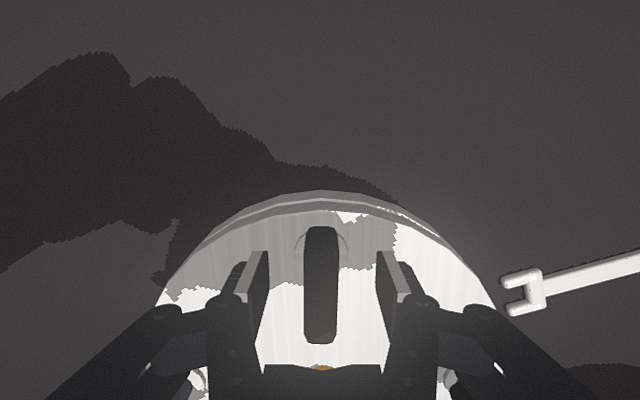

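The bar at (321,285) sits centred between the pads (262 and 380) and parallel to them. I'll close and turn an eighth clockwise.

>>> apply_moves(
  moves=[0, 0, 0, 0, 0, 0, 0, 0, 0, 0, 0, 0, 0, 0, 0, 0, 0, 0, 0, 0, 0, 0, 0, 0, 0, 0, 0, 0, 0, 0, 0, 0, 0, 0, 0, 0, 0, 0, 0, 0, 0, -0.11, 0, 0, 0, 0, 0, -0.22, 0, 0, 0, 0, 0, -0.33, 0, 0, 0, 0, 0, -0.44, 0, 0, 0, 0, 0, -0.55, 0, 0, 0, 0, 0, -0.66, 0, 0, 0, 0, 0, -0.77, 0, 0, 0, 0, 0, -0.79, 0, 0, 0, 0, 0, -0.79, 0, 0, 0, 0, 0, -0.79],
  claw=0,
  newtons=40,
)

```text
clock: 2.53
tcp_pos: [0.6376, 0.0601, 0.1039]
orientation: [-0.001, 0.992, 0.129, -0.0]
wrist_force: [-5.7, 2.8, 6.4]
finger_gap: 0.0134
grip_force: 40.7
```

>>> apply_moves(
  moves=[0, 0, 0, 0, 0, 0, 0, 0, 0, 0, 0, 0, 0, 0, 0, 0, 0, 0, 0, 0, 0, 0, 0, 0, 0, 0, 1.2, 0, 0, 0, 0, 0, 2.4, 0, 0, 0, -3.4, -5.88, 2.4, 0, 0, 0.79, -3.4, -5.88, 2.4, 0, 0, 0.79, -3.4, -5.88, 2.4, 0, 0, 0.79, -3.4, -5.88, 2.4, 0, 0, 0.79, -3.4, -5.88, 2.4, 0, 0, 0.79, -3.4, -5.88, 2.4, 0, 0, 0.79, -3.4, -5.88, 2.4, 0, 0, 0.79, -3.4, -5.88, 2.4, 0, 0, 0.79, -3.4, -5.88, 1.6, 0, 0, 0.79, -3.4, -5.88, 0.8, 0, 0, 0.79, -3.4, -5.88, 0, 0, 0, 0.79, -3.4, -5.88, 0, 0, 0, 0.79, -3.4, -5.88, 0, 0, 0, 0.79],
  claw=60,
)

```text
clock: 4.12
tcp_pos: [0.5527, -0.0876, 0.1015]
orientation: [-0.001, 0.866, 0.499, -0.001]
wrist_force: [-0.2, -0.6, 0.9]
finger_gap: 0.0511
grip_force: 0.0
```

```bash
python3 - <<'E'
from workcell import vision
import cv2
cv2.imwrite("pics/w2.png",vision.read_camera("wrist")["image"])
E
```

```text
(no output)
```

View pics/w2.png

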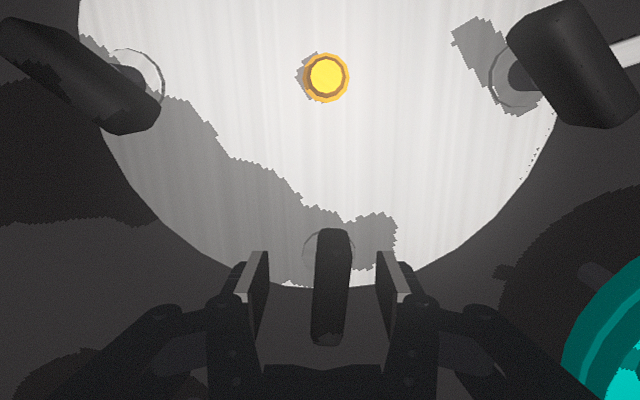

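The lower-left bar at (330,288) stands between the pads and is turned only a few degrees. I'll close and turn it the same way.

>>> apply_moves(
  moves=[0, 0, 0, 0, 0, 0, 0, 0, 0, 0, 0, 0, 0, 0, 0, 0, 0, 0, 0, 0, 0, 0, 0, 0, 0, 0, 0, 0, 0, 0, 0, 0, 0, 0, 0, 0, 0, 0, 0, 0, 0, -0.11, 0, 0, 0, 0, 0, -0.22, 0, 0, 0, 0, 0, -0.33, 0, 0, 0, 0, 0, -0.44, 0, 0, 0, 0, 0, -0.55, 0, 0, 0, 0, 0, -0.66, 0, 0, 0, 0, 0, -0.77, 0, 0, 0, 0, 0, -0.79, 0, 0, 0, 0, 0, -0.79, 0, 0, 0, 0, 0, -0.79],
  claw=0,
  newtons=40,
)

```text
clock: 5.5
tcp_pos: [0.5556, -0.0886, 0.1039]
orientation: [0.001, 0.992, 0.128, 0.002]
wrist_force: [5.0, -1.8, 5.9]
finger_gap: 0.0132
grip_force: 43.2
```

>>> apply_moves(
  moves=[0, 0, 0, 0, 0, 0, 0, 0, 0, 0, 0, 0, 0, 0, 0, 0, 0, 0, 0, 0, 0, 0, 0, 0, 0, 0, 1.2, 0, 0, 0, 0, 0, 2.4, 0, 0, 0, -1.26, 4.64, 3.4, 0, 0, 1.571, -1.26, 4.64, 3.4, 0, 0, 1.571, -1.26, 4.64, 3.4, 0, 0, 1.571, -1.26, 4.64, 3.4, 0, 0, 1.571, -1.26, 4.64, 3.4, 0, 0, 1.571, -1.26, 4.64, 3.4, 0, 0, 1.571, -1.26, 4.64, 3.4, 0, 0, 1.571, -1.26, 4.64, 3.4, 0, 0, 1.571, -1.26, 4.64, 3.4, 0, 0, 1.571, -1.26, 4.64, 3.4, 0, 0, 1.571, -1.26, 4.64, 3.4, 0, 0, 1.571, -1.26, 4.64, 3.4, 0, 0, 1.571, -1.26, 4.64, 3.4, 0, 0, 1.571, -1.26, 4.64, 3.4, 0, 0, 1.571],
  claw=60,
)

```text
clock: 7.17
tcp_pos: [0.5213, 0.0281, 0.1868]
orientation: [-0.001, 0.61, 0.792, -0.0]
wrist_force: [0.5, -0.2, 0.9]
finger_gap: 0.0511
grip_force: 0.0
```

```bash
python3 - <<'E'
from workcell import vision,status
import cv2
print(status.get_state()["joint_pos"])
a=vision.read_camera("wrist")["image"];b=vision.read_camera("side")["image"]
cv2.imwrite("pics/w3.png",cv2.resize(cv2.vconcat([a,b]),(480,600),interpolation=cv2.INTER_AREA))
E
```

```text
[-1.00005313e-01  2.34594060e-01 -1.89843419e-01  1.14785697e+00
  1.86380674e-05  1.21202187e+00]
```

View pics/w3.png

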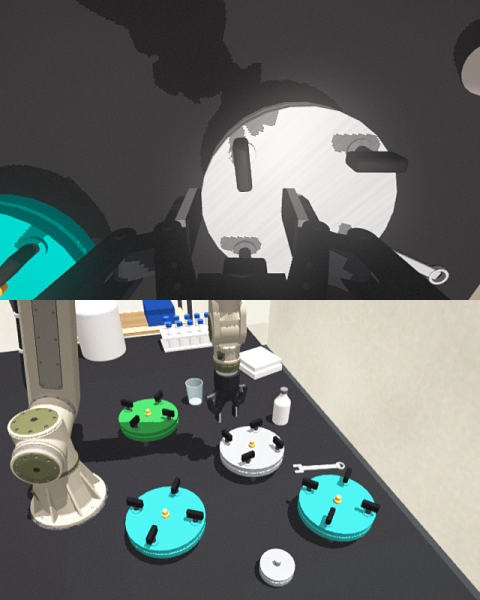

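The wrist view shows the left bar near (242,165) almost parallel to the pads, about 5° off. The upper-right bar at (378,160) lies at 45° as intended. I'll descend, grip and turn the left knob home.

>>> apply_moves(
  moves=[0, 0, -1.2, 0, 0, 0, 0, 0, -2.4, 0, 0, 0, 0, 0, -3.4, 0, 0, 0, 0, 0, -3.4, 0, 0, 0, 0, 0, -3.4, 0, 0, 0],
)

```text
clock: 7.68
tcp_pos: [0.5206, 0.0282, 0.1013]
orientation: [-0.002, 0.611, 0.792, -0.001]
wrist_force: [-0.1, 0.5, 0.6]
finger_gap: 0.0513
grip_force: 0.0
```

>>> apply_moves(
  moves=[0, 0, 0, 0, 0, 0, 0, 0, 0, 0, 0, 0, 0, 0, 0, 0, 0, 0, 0, 0, 0, 0, 0, 0, 0, 0, 0, 0, 0, 0, 0, 0, 0, 0, 0, 0, 0, 0, 0, 0, 0, -0.11, 0, 0, 0, 0, 0, -0.22, 0, 0, 0, 0, 0, -0.33, 0, 0, 0, 0, 0, -0.44, 0, 0, 0, 0, 0, -0.55, 0, 0, 0, 0, 0, -0.66, 0, 0, 0, 0, 0, -0.77, 0, 0, 0, 0, 0, -0.77, 0, 0, 0, 0, 0, -0.77, 0, 0, 0, 0, 0, -0.77],
  claw=0,
  newtons=40,
)

```text
clock: 9.02
tcp_pos: [0.523, 0.0277, 0.1041]
orientation: [0.001, 0.863, 0.506, 0.001]
wrist_force: [-0.7, -0.6, 5.9]
finger_gap: 0.0136
grip_force: 39.6
```

>>> apply_moves(
  moves=[0, 0, 0, 0, 0, 0, 0, 0, 0, 0, 0, 0, 0, 0, 0, 0, 0, 0, 0, 0, 0, 0, 0, 0, 0, 0, 1.2, 0, 0, 0, 0, 0, 2.4, 0, 0, 0, 5.88, -3.4, 2.4, 0, 0, 0.77, 5.88, -3.4, 2.4, 0, 0, 0.77, 5.88, -3.4, 2.4, 0, 0, 0.77, 5.88, -3.4, 2.4, 0, 0, 0.77, 5.88, -3.4, 2.4, 0, 0, 0.77, 5.88, -3.4, 2.4, 0, 0, 0.77, 5.88, -3.4, 2.4, 0, 0, 0.77, 5.88, -3.4, 2.4, 0, 0, 0.77, 5.88, -3.4, 1.6, 0, 0, 0.77, 5.88, -3.4, 0.8, 0, 0, 0.77, 5.88, -3.4, 0, 0, 0, 0.77, 5.88, -3.4, 0, 0, 0, 0.77, 5.88, -3.4, 0, 0, 0, 0.77],
  claw=60,
)

```text
clock: 10.6
tcp_pos: [0.6677, -0.0564, 0.1017]
orientation: [-0.001, 0.611, 0.792, -0.001]
wrist_force: [-0.7, -0.2, 1.0]
finger_gap: 0.0511
grip_force: 0.0
```

```bash
python3 - <<'E'
from workcell import vision
import cv2
cv2.imwrite("pics/w4.png",vision.read_camera("wrist")["image"])
E
```

```text
(no output)
```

View pics/w4.png

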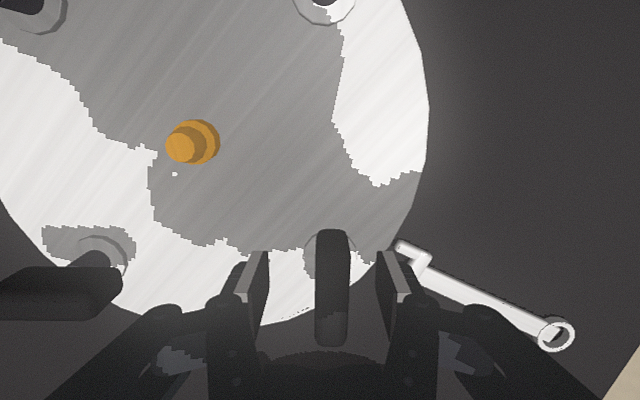

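The right-hand bar at (332,288) stands between the pads, and the lower-left bar at (60,293) is at 45°. I'll turn the right knob home.

>>> apply_moves(
  moves=[0, 0, 0, 0, 0, 0, 0, 0, 0, 0, 0, 0, 0, 0, 0, 0, 0, 0, 0, 0, 0, 0, 0, 0, 0, 0, 0, 0, 0, 0, 0, 0, 0, 0, 0, 0, 0, 0, 0, 0, 0, -0.11, 0, 0, 0, 0, 0, -0.22, 0, 0, 0, 0, 0, -0.33, 0, 0, 0, 0, 0, -0.44, 0, 0, 0, 0, 0, -0.55, 0, 0, 0, 0, 0, -0.66, 0, 0, 0, 0, 0, -0.77, 0, 0, 0, 0, 0, -0.77, 0, 0, 0, 0, 0, -0.77, 0, 0, 0, 0, 0, -0.77],
  claw=0,
  newtons=40,
)

```text
clock: 11.98
tcp_pos: [0.6705, -0.0565, 0.1043]
orientation: [0.001, 0.862, 0.506, 0.002]
wrist_force: [1.8, 2.3, 5.5]
finger_gap: 0.0133
grip_force: 44.1
```

>>> apply_moves(
  moves=[0, 0, 0, 0, 0, 0, 0, 0, 0, 0, 0, 0, 0, 0, 0, 0, 0, 0, 0, 0, 0, 0, 0, 0, 0, 0, 1.2, 0, 0, 0, 0, 0, 2.4, 0, 0, 0, -1.24, 4.64, 2.4, 0, 0, 1.5, -1.24, 4.64, 2.4, 0, 0, 1.5, -1.24, 4.64, 2.4, 0, 0, 1.5, -1.24, 4.64, 2.4, 0, 0, 1.5, -1.24, 4.64, 2.4, 0, 0, 1.5, -1.24, 4.64, 2.4, 0, 0, 1.5, -1.24, 4.64, 2.4, 0, 0, 1.5, -1.24, 4.64, 2.4, 0, 0, 1.5, -1.24, 4.64, 2.4, 0, 0, 1.5, -1.24, 4.64, 2.4, 0, 0, 1.5, -1.24, 4.64, 2.4, 0, 0, 1.5, -1.24, 4.64, 2.4, 0, 0, 1.5, -1.24, 4.64, 2.4, 0, 0, 1.5, -1.24, 4.64, 2.4, 0, 0, 1.5],
  claw=60,
)

```text
clock: 13.65
tcp_pos: [0.6378, 0.0588, 0.162]
orientation: [-0.0, 0.289, 0.957, -0.0]
wrist_force: [0.8, 0.1, -0.2]
finger_gap: 0.0509
grip_force: 0.0
```

>>> apply_moves(
  moves=[0, 0, 0, 0, 0, 0.84, 0, 0, 0, 0, 0, 0.84, 0, 0, 0, 0, 0, 0.84, 0, 0, 0, 0, 0, 0.84, 0, 0, 0, 0, 0, 0.84, 0, 0, 0, 0, 0, 0.84, 0, 0, 0, 0, 0, 0.84, 0, 0, 0, 0, 0, 0.84, 0, 0, -0.8, 0, 0, 0.84, 0, 0, -1.6, 0, 0, 0.84, 0, 0, -2.4, 0, 0, 0.84, 0, 0, -2.4, 0, 0, 0.84, 0, 0, -2.4, 0, 0, 0.84],
)

```text
clock: 14.73
tcp_pos: [0.6369, 0.059, 0.1013]
orientation: [-0.002, -0.126, 0.992, 0.0]
wrist_force: [-0.0, 0.2, 2.1]
finger_gap: 0.051
grip_force: 0.0
```

```bash
python3 - <<'E'
from workcell import vision
import cv2
cv2.imwrite("pics/w5.png",vision.read_camera("wrist")["image"])
E
```

```text
(no output)
```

View pics/w5.png

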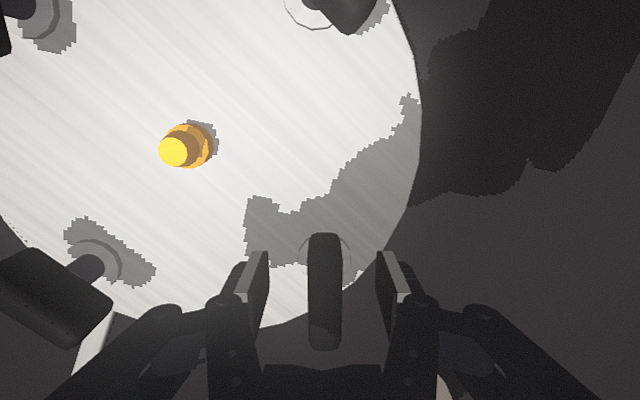

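The upper-right bar at (324,290) is centred and parallel to the pads. The right-hand knob at (55,295) is home, square to the line to the centre. I'll turn the upper-right knob home, then move to the lower-left one.

>>> apply_moves(
  moves=[0, 0, 0, 0, 0, 0, 0, 0, 0, 0, 0, 0, 0, 0, 0, 0, 0, 0, 0, 0, 0, 0, 0, 0, 0, 0, 0, 0, 0, 0, 0, 0, 0, 0, 0, 0, 0, 0, 0, 0, 0, -0.11, 0, 0, 0, 0, 0, -0.22, 0, 0, 0, 0, 0, -0.33, 0, 0, 0, 0, 0, -0.44, 0, 0, 0, 0, 0, -0.55, 0, 0, 0, 0, 0, -0.66, 0, 0, 0, 0, 0, -0.77, 0, 0, 0, 0, 0, -0.77, 0, 0, 0, 0, 0, -0.77, 0, 0, 0, 0, 0, -0.77],
  claw=0,
  newtons=40,
)

```text
clock: 16.12
tcp_pos: [0.6385, 0.0598, 0.104]
orientation: [0.001, 0.254, 0.967, 0.001]
wrist_force: [-1.9, 2.6, 6.3]
finger_gap: 0.0133
grip_force: 41.1
```

>>> apply_moves(
  moves=[0, 0, 0, 0, 0, 0, 0, 0, 0, 0, 0, 0, 0, 0, 0, 0, 0, 0, 0, 0, 0, 0, 0, 0, 0, 0, 1.2, 0, 0, 0, 0, 0, 2.4, 0, 0, 0, -3.4, -5.88, 2.4, 0, 0, 0.77, -3.4, -5.88, 2.4, 0, 0, 0.77, -3.4, -5.88, 2.4, 0, 0, 0.77, -3.4, -5.88, 2.4, 0, 0, 0.77, -3.4, -5.88, 2.4, 0, 0, 0.77, -3.4, -5.88, 2.4, 0, 0, 0.77, -3.4, -5.88, 2.4, 0, 0, 0.77, -3.4, -5.88, 2.4, 0, 0, 0.77, -3.4, -5.88, 1.6, 0, 0, 0.77, -3.4, -5.88, 0.8, 0, 0, 0.77, -3.4, -5.88, 0, 0, 0, 0.77, -3.4, -5.88, 0, 0, 0, 0.77, -3.4, -5.88, 0, 0, 0, 0.77],
  claw=60,
)

```text
clock: 17.7
tcp_pos: [0.5521, -0.0876, 0.1014]
orientation: [-0.001, -0.127, 0.992, 0.001]
wrist_force: [0.2, 0.4, 0.7]
finger_gap: 0.051
grip_force: 0.0
```

>>> apply_moves(
  moves=[0, 0, 0, 0, 0, 0, 0, 0, 0, 0, 0, 0, 0, 0, 0, 0, 0, 0, 0, 0, 0, 0, 0, 0, 0, 0, 0, 0, 0, 0, 0, 0, 0, 0, 0, 0, 0, 0, 0, 0, 0, -0.11, 0, 0, 0, 0, 0, -0.22, 0, 0, 0, 0, 0, -0.33, 0, 0, 0, 0, 0, -0.44, 0, 0, 0, 0, 0, -0.55, 0, 0, 0, 0, 0, -0.66, 0, 0, 0, 0, 0, -0.77, 0, 0, 0, 0, 0, -0.77, 0, 0, 0, 0, 0, -0.77, 0, 0, 0, 0, 0, -0.77],
  claw=0,
  newtons=40,
)

```text
clock: 19.03
tcp_pos: [0.5544, -0.0878, 0.1039]
orientation: [0.002, 0.253, 0.967, 0.001]
wrist_force: [0.6, 0.3, 5.9]
finger_gap: 0.0133
grip_force: 42.3
```

>>> apply_moves(
  moves=[0, 0, 0, 0, 0, 0, 0, 0, 0, 0, 0, 0, 0, 0, 0, 0, 0, 0, 0, 0, 0, 0, 0, 0, 0, 0, 1.2, 0, 0, 0, 0, 0, 2.4, 0, 0, 0, 0, 0, 4, 0, 0, 0, 0, 0, 5.5, 0, 0, 0, 0, 0, 5.5, 0, 0, 0, 0, 0, 5.5, 0, 0, 0, 0, 0, 5.5, 0, 0, 0],
  claw=60,
)

```text
clock: 19.95
tcp_pos: [0.5528, -0.088, 0.2394]
orientation: [-0.0, 0.254, 0.967, 0.0]
wrist_force: [-0.7, -0.0, -0.3]
finger_gap: 0.0511
grip_force: 0.0
```

```bash
python3 - <<'E'
from workcell import vision
import cv2
a=vision.read_camera("wrist")["image"];b=vision.read_camera("side")["image"][100:300,200:520]
cv2.imwrite("pics/w6.png",cv2.resize(cv2.vconcat([a,cv2.resize(b,(640,400))]),(480,600),interpolation=cv2.INTER_AREA))
E
```

```text
(no output)
```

View pics/w6.png

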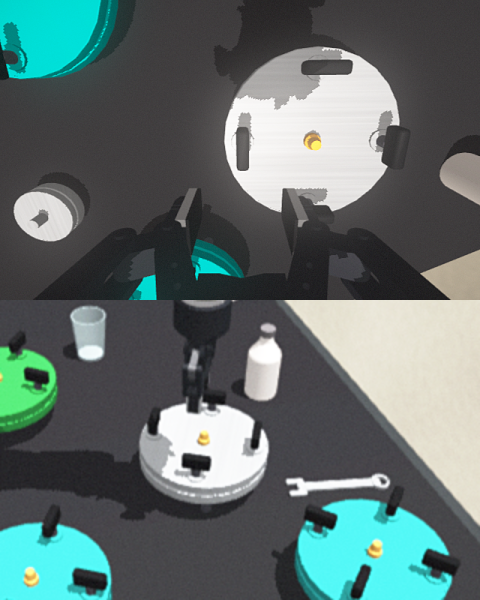

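All four bars now stand square to the centre: (327,67), (242,150), (396,147) and the one by the finger at (318,210). The gripper is clear of everything.

```bash
python3 -c "
from workcell import job
print(job.hand_in())"
```

```text
the job is handed in; nothing more can be done
None
```

I brought the loose pair to an eighth turn, then turned all four knobs home crosswise, let go and handed the job in at about 20 s; the last picture shows all four bars square, but hand-in returned no verdict.

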